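# Lock the interlock key and hold the inspection hood just below balance

### The arm

A 6-joint arm with a two-finger parallel gripper is mounted at the origin on a cart in front of the work surface, level with it; the furniture and walls round the work are solid. World frame = base frame: x ahead of the robot, y to its left, z up, the work surface at z = 0. Lengths are in m, angles in rad, forces in N, time in s.
With the tool pointing down it reaches from about 0.35 to 0.975 m from the base axis. Payload 4.9 kg.
Tool frame: the origin (TCP) lies midway between the tips of the shut fingers; the grasp point (between the pads) lies 19 mm behind it; z points along the fingers, y is the line along which they close (so a half turn about z gives the same grasp; the last joint's range is limited). The gripper opens to 85 mm and grips with 20 to 120 N. Pads are 22 mm wide; open, the fingers measure 114 mm over their backs; the gripper's body (76 mm by 85 mm) begins 54 mm behind the grasp point. The pads swing forward as they close: fully open they stand 13 mm farther back than shut.
Start: joints at [1.008, 0.053, 1.613, -0, 1.476, -0.119], TCP at [0.268, 0.564, 0.205] pointing down, gripper open.
Joint ranges: [-3.01, 3.01], [-1.01, 2.22], [0.06, 2.58], [-1.02, 4.17], [0.09, 2.62], [-3.14, 3.14]. Speed limits (rad/s): [2.57, 2.57, 3.14, 3.14, 3.14, 3.14].

### API

Orientations are given as a unit quaternion [w, x, y, z].
In Python, from plant import state, grab_frame, job_done, cut_out, place_of gives the robot as it stands.
- The arm moves only by the tool jog_arm, never from a script. Its argument "motion" is text: rows parted by semicolons, each of 7 numbers parted by spaces: the opening in per cent of the stroke, from 0 (shut) to 100 (fully open), then the shift along the tool's x, y, z as a fraction of full scale, then the turn, a rotation vector about the tool's x, y, z as a fraction of full scale. A call has exactly 5 rows; each row is the pose to reach, as a shift and turn from the pose commanded when the call began, along the tool's axes at that moment; what a row does not reach only later rows make up. Full scale, the value 1, is 50 cm for a shift and 1.5 rad for a turn. A row lasts 1/8 s, in which the tool goes at most 62.5 mm and 10.7 degrees, less where a joint would pass 70% of its speed; a pose out of reach is approached as far as the arm can. A call with a number of a shift or a turn outside -1 to 1 is refused whole. A call with a gripper value outside its range is refused whole. The fingers move at their own pace and stop on an object; the grip force is fixed at half the most. Time passes only in rows, so rows that repeat a pose let the fingers close, or fill a call up. It gives the time, the measured TCP pose, the force, the opening and the grip force at its end, in the units of the state.
- state(): the state, without advancing time (a new reading comes with each control period).
- grab_frame(name): name is "scene" or "side" or "wrist"; returns a dict with "color" (420x560x3 uint8, red, green, blue), "range_z" (420x560 float32, m along the optical axis (not along the pixel's ray), 0 where there is no reading), "intrinsics" (3x3 intrinsics, pixels), "k1" (the pictures are not rectified: a ray, as slopes to the right and down, at radius r is drawn at 1 + k1 r^2 times it, then the intrinsics apply), "world_from_camera" (4x4, takes a point from camera to world coordinates). Camera axes: x right, y up, looking along -z (the intrinsics and any distortion apply to the point x, -y, -z); pixel columns grow to the right and rows downward; lengths in m; the calibration is good to about 2 mm. A picture is of the moment at which its call begins.
- job_done(): hands the job in; it is judged then, once.
Trained networks look in the newest picture that a camera, given by its name, has taken for a name from the list of things; names that differ only in an ending like _2 or _b are one class to them, and where a whole thing is asked for, a point or a joint stands for the part that bears it (a point fixed in the world has none). Each returns a list of dicts, best first, with "p" (0 to 1); they miss things now and then, are a little off and sometimes report something else, mostly with a low value. They report only what shows in the picture. A call takes as long as a camera call.
- cut_out(camera, thing): "pixels" (420x560 bool, what is visible of it).
- place_of(camera, thing): "at" ([x, y, z] in m, in world coordinates, good to about 4 mm: a listed point, or the origin of a listed thing).
The state is a dict: "time": time; "joint_pos": joint angles; "joint_vel": joint speeds; "joint_efforts": joint torques, N m; "tool_pos": TCP position; "tool_rot": TCP orientation; "contact_force": force on the tool from outside, world axes, zero at the start; "ft_torque": the same for the moment, N m; "gripper_width": opening from 0.0 (shut) to 1.0 (fully open); "grasp_force": force on a finger pad.
Only numpy, scipy, OpenCV 4.12 (cv2) and the standard library are available. Lean on these libraries where they do the work, as an engineer would, in place of code of your own. Each camera call takes 0.05 s, during which the arm holds its last target. There are 200 camera calls.

### The job

Set the blue interlock key fully home in the pocket on the deck of the inspection cabinet and swing the red-knobbed locking lever fully shut over it; only then may the hood be lifted. Take the hood by its black bar, raise it a little past its balance point (60 degrees open) without letting it spring away to its stop, then ease it back and hold it still about 5 to 10 degrees below the balance point. The program finishes while still holding the hood there; leave the flask, loupe, brass weight and pigment jar alone.

Things in the scene. Friction and masses are not known exactly. Their poses are not given: they have to be found in the camera images.
- unit: fixed inspection cabinet, white and grey, 55 mm high (100 with shut hood). Origin on its underside, on the desk; front faces -x; x from -90 to +110 mm, y from -140 to +130. Grey deck (top at z = 55 mm) at y < -20 mm holds key pocket and lever; the hood is at y > -20 mm. Scale left of the hinge with red pointer: white dot = balance, green dots = 2 to 14 degrees below
- key_pocket (a point): centre of the floor of the key pocket, at [-10, -80, 39] mm in the cabinet's frame, axes as the cabinet's. Pocket 36 (x) x 60 (y) mm, 16 mm deep, chamfered mouth at z = 55 mm; 2 mm play round the key on each side
- key: loose blue interlock key, 80 g: body 32 (x) x 56 (y) x 22 mm, on it in the middle an upright grip fin 12 (x) x 22 (y) mm, 30 mm high, its top 52 mm above the underside. Origin at the centre of the underside. It goes in with its long side (y) along the cabinet's y, either way round; seated, its shoulder stands 6 mm above the deck
- lever (a joint): locking lever, turning about an upright pivot: 0 = fully open, swung out to the right (-y) of the cabinet; 1.2 rad = fully shut, lying along the cabinet's x over the right-hand shoulder of the seated key (stop). Grows clockwise seen from above (the knob comes in from -y and moves toward the cabinet's -x). Stays where it is left; about 0.5 N at the knob moves it
- lever_knob (a point): centre of the lever's upright red knob, 12 mm diameter, 28 mm high (z 67 to 95 mm above the desk), 75 mm from the pivot; this point is at z = 81 mm. Shut, the knob is at [-49, -101] mm in the cabinet's frame
- lever_pivot (a point): point on the lever's pivot axis at [26, -101, 81] mm in the cabinet's frame
- hood (a joint): sprung hood, hinged along the cabinet's y at the back: 0 = shut, grows as its front rises, stop at 1.75 rad. Balance point at 1.05 rad (60 degrees): below it the hood falls shut, above it the hood springs open by itself. Lifting the bar takes about 3 N at the start, less and less up to the balance point
- hood_bar (a point): middle of the hood's black round grip bar, 10 mm diameter, along the cabinet's y, 94 mm free between its end posts, 40 mm clear in front of the hood. Shut it is at [-130, 50, 80] mm in the cabinet's frame; it moves on a circle of 216 mm about the hinge. The bar can turn between two fingers that pinch it from above, front and back
- hood_hinge (a point): point on the hood's hinge axis level with the middle of the bar, at [85, 50, 60] mm in the cabinet's frame, axes as the hood's
- flask: small conical flask with cork, 61 mm wide, 97 mm high, bystander; origin under its centre
- loupe: black loupe, 37 mm wide, 29 mm high, bystander; origin under its centre
- weight: brass weight, 22 mm wide, 26 mm high, bystander; origin under its centre
- jar: pigment jar with black cap, 36 mm wide, 48 mm high, bystander; origin under its centre

How it is judged:
By the outcome, as a careful person would: the job done as asked, in the order asked, and still so for the second after the job is handed in, while the arm keeps its last pose, push and grip.
It also fails if it takes over 72 s, if anything falls off the work surface, if the arm or the gripper's body presses on something with over 40 N, if the wrist force passes 120 N, or if a joint passes its speed limit or range.

## Working session

There is one attempt and no reset: what is moved stays moved. The work goes in short steps, Python scripts to look and compute and a tool call to move; the robot and the scene stay as the last step left them, time stands still between calls to the robot, and variables do not carry over. Pictures are saved under pics/ and viewed, at most 13 in all, crops included, and the job is handed in when it is done.

Besides the shell and the picture viewer there is one more tool, called after ">>>" by a JSON object that holds its "method" and its "body", one argument or row to a line. jog_arm: Moves the arm, as the interface text tells. Shift numbers are shares of 50 cm and turn numbers shares of 1.5 rad, none past 1 either way. Its arguments: {"type":"object","properties":{"motion":{"type":"string"}},"required":["motion"]}

```bash
mkdir -p pics; ls
cat > h.py <<'E'
from plant import state, grab_frame, job_done, cut_out, place_of
import numpy as np, cv2
from scipy.spatial.transform import Rotation as R
def save(f,n): cv2.imwrite(n,f["color"][:,:,::-1])
def cloud(f):
    K=f["intrinsics"];v,u=np.mgrid[:420,:560]
    p=cv2.undistortPoints(np.stack([u.ravel(),v.ravel()],1).astype(np.float64)[:,None],K,np.array([f["k1"],0,0,0.]))[:,0]
    z=f["range_z"].ravel().astype(float)
    c=np.stack([p[:,0]*z,-p[:,1]*z,-z,np.ones_like(z)],1)
    return (c@f["world_from_camera"].T)[:,:3].reshape(420,560,3)
def rot(s):
    q=s["tool_rot"];return R.from_quat([q[1],q[2],q[3],q[0]])
E
python3 - <<'E'
from h import *
fs={n:grab_frame(n) for n in("scene","side")}
im=[]
for n,f in fs.items():
    save(f,f"pics/{n}0.png")
    P=cloud(f)
    for t in ["unit","key_pocket","key","lever_knob","lever_pivot","hood_bar","hood_hinge","flask","loupe","weight","jar"]:
        r=place_of(n,t)[:2]
        print(n,t,[(np.round(a["at"],3).tolist(),round(float(a["p"]),2)) for a in r])
s=state();print(s["tool_pos"],rot(s).as_matrix().round(3),s["time"])
E
```

```text
pics
scene unit [([0.584, -0.029, -0.002], 0.64)]
scene key_pocket [([0.577, -0.107, 0.036], 0.7), ([0.663, 0.026, 0.06], 0.34)]
scene key [([0.431, -0.277, 0.002], 0.67)]
scene lever_knob [([0.582, -0.191, 0.079], 0.49)]
scene lever_pivot [([0.613, -0.13, 0.078], 0.49)]
scene hood_bar [([0.45, 0.019, 0.082], 0.95)]
scene hood_hinge [([0.664, 0.024, 0.057], 0.93)]
scene flask [([0.729, -0.288, -0.001], 0.83)]
scene loupe [([0.376, 0.1, -0.005], 0.5)]
scene weight [([0.372, -0.046, -0.003], 0.63)]
scene jar []
side unit [([0.582, -0.028, -0.0], 0.8), ([0.732, -0.286, -0.001], 0.25)]
side key_pocket []
side key [([0.429, -0.282, 0.003], 0.74), ([0.58, -0.03, 0.005], 0.33)]
side lever_knob [([0.584, -0.198, 0.084], 0.52)]
side lever_pivot [([0.614, -0.129, 0.084], 0.5)]
side hood_bar [([0.73, -0.284, -0.002], 0.63), ([0.452, 0.018, 0.074], 0.57)]
side hood_hinge [([0.667, 0.024, 0.063], 0.96), ([0.576, -0.109, 0.04], 0.3)]
side flask [([0.733, -0.284, -0.001], 0.77)]
side loupe []
side weight [([0.374, -0.049, -0.0], 0.58)]
side jar [([0.358, 0.183, 0.003], 0.77)]
[0.2683412  0.56444607 0.20529746] [[-0.903  0.429 -0.   ]
 [ 0.429  0.903 -0.   ]
 [ 0.    -0.    -1.   ]] 1.2
```

View pics/scene0.png

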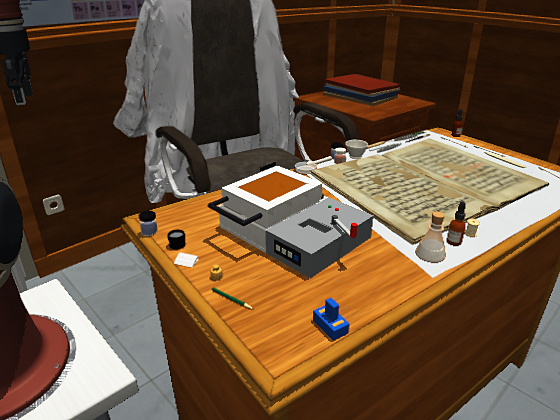

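View pics/side0.png

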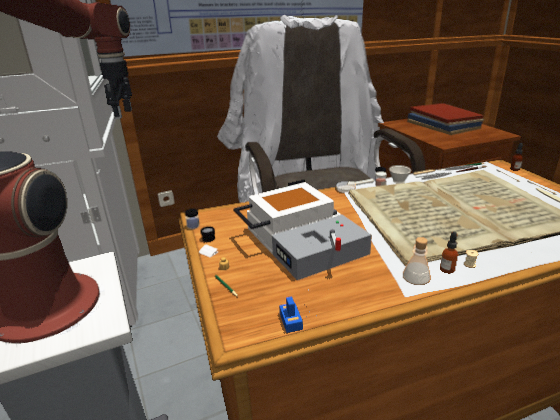

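Run:
```python
from h import *
for n in("scene","side"):
    f=grab_frame(n);P=cloud(f)
    c=cut_out(n,"key")
    if c:
        m=c[0]["pixels"];q=P[m];print(n,"key",c[0]["p"],m.sum(),np.argwhere(m).mean(0))
        for lo,hi in((.012,.026),(.044,.058)):
            k=q[(q[:,2]>lo)&(q[:,2]<hi)]
            if len(k)>8:
                print(lo,len(k),np.median(k,0).round(4),cv2.minAreaRect((k[:,:2]*1000).astype(np.float32)))
    c=cut_out(n,"unit")
    if c:
        m=c[0]["pixels"];q=P[m];
        k=q[(q[:,2]>.05)&(q[:,2]<.06)];print(n,"deck",len(k),cv2.minAreaRect((k[:,:2]*1000).astype(np.float32)))
    c=cut_out(n,"hood_bar")
    for a in c[:1]:
        q=P[a["pixels"]];print("bar",a["p"],len(q),np.percentile(q,[2,50,98],axis=0).round(3).tolist())
```

```text
scene key 0.95 887 [319.37091319 331.19052988]
0.012 495 [ 0.4203 -0.2912  0.0214] ((428.1428527832031, -281.06109619140625), (56.89268112182617, 33.00123596191406), 78.01265716552734)
0.044 105 [ 0.4254 -0.2824  0.0501] ((427.1560974121094, -280.759765625), (21.90583610534668, 12.56411075592041), 75.38800811767578)
scene deck 3095 ((592.40966796875, -33.26200866699219), (203.95213317871094, 271.00738525390625), 2.149320125579834)
bar 0.64 4243 [[0.447, -0.051, 0.059], [0.548, -0.003, 0.097], [0.661, 0.087, 0.1]]
side key 0.71 560 [316.20535714 290.53571429]
0.012 327 [ 0.4212 -0.2934  0.0225] ((427.03961181640625, -280.27545166015625), (57.823204040527344, 31.946184158325195), 77.71611785888672)
0.044 66 [ 0.4253 -0.286   0.0518] ((426.0642395019531, -281.5044860839844), (18.959449768066406, 11.468995094299316), 82.94629669189453)
side deck 2361 ((591.9266967773438, -35.47349548339844), (203.2526397705078, 268.7089538574219), 1.9432035684585571)
bar 0.83 3155 [[0.447, -0.051, -0.0], [0.557, -0.01, 0.097], [0.662, 0.195, 0.101]]
```

The scene picture shows the blue key at about (331,318), the cabinet around (290,220), and the red knob at (354,229), which is open. The side picture agrees: key at (290,316), knob at (338,243). The flask, weight, loupe and jar are all clear of the path. I'll move towards the key now.

>>> {"method": "jog_arm", "body": {
  "motion": "50 -0.36 -0.5 0 0 0 0.62; 50 -0.36 -0.5 0 0 0 0.62; 50 -0.36 -0.5 0 0 0 0.62; 50 -0.36 -0.5 0 0 0 0.62; 50 -0.36 -0.5 0 0 0 0.62"
}}

```text
time: 2.22
tool_pos: [0.3236, 0.2596, 0.2055]
tool_rot: [0.0, 0.636, 0.771, 0.0]
contact_force: [1.4, 0.8, 0.2]
gripper_width: 0.504
grasp_force: 0.0
```

```bash
cat >> h.py <<'E'
def go(x,y,z,yaw=None,M=None):
    "fractions (shift, turn) to bring TCP to world xyz, tool pointing down with tool-y at yaw deg"
    s=state();r=rot(s)
    d=r.inv().apply(np.array([x,y,z])-s["tool_pos"])/.5
    if yaw is not None:
        a=np.radians(yaw);ty=[np.cos(a),np.sin(a),0];tz=[0,0,-1];M=np.stack([np.cross(ty,tz),ty,tz],1)
    t=(r.inv()*R.from_matrix(M)).as_rotvec()/1.5 if M is not None else np.zeros(3)
    print("go",d.round(3),t.round(3),"pos",np.round(s["tool_pos"],4),"yaw",np.degrees(np.arctan2(*r.as_matrix()[[1,0],1])).round(1),"t",round(s["time"],2),"F",np.round(s["contact_force"],1),"w",round(float(s["gripper_width"]),3),"j",np.round(s["joint_pos"],2))
E
python3 -c "
from h import *
go(.4,-.26,.2,-12)"
```

```text
go [-1.049 -0.048  0.011] [ 0.001 -0.     0.267] pos [0.3236 0.2596 0.2055] yaw 11.0 t 2.23 F [1.4 0.8 0.2] w 0.504 j [ 0.5  -0.49  2.07 -0.    1.56  0.3 ]
```

>>> {"method": "jog_arm", "body": {
  "motion": "50 -0.62 -0.03 0.01 0 0 0.267; 50 -0.62 -0.03 0.01 0 0 0.267; 50 -0.62 -0.03 0.01 0 0 0.267; 50 -0.62 -0.03 0.01 0 0 0.267; 50 -0.62 -0.03 0.01 0 0 0.267"
}}

```text
time: 2.85
tool_pos: [0.3696, -0.0477, 0.2008]
tool_rot: [0.001, 0.775, 0.631, 0.001]
contact_force: [1.8, -0.1, 0.1]
gripper_width: 0.5
grasp_force: 0.0
```

```bash
python3 -c "
from h import *
f=grab_frame('wrist');T=f['world_from_camera'];s=state();print('cam in tool',rot(s).inv().apply(T[:3,3]-s['tool_pos']).round(3))
go(.425,-.24,.2,-12)"
```

```text
cam in tool [ 0.083 -0.003 -0.17 ]
go [-0.339  0.187  0.003] [ 0.001  0.004 -0.003] pos [ 0.3696 -0.0546  0.2006] yaw -12.2 t 2.9 F [-0.8 -3.1 -0.1] w 0.499 j [-0.34 -0.62  2.16 -0.01  1.59 -0.13]
```

>>> {"method": "jog_arm", "body": {
  "motion": "50 -0.34 0.187 0 0 0 0; 50 -0.34 0.187 0 0 0 0; 50 -0.34 0.187 0 0 0 0; 50 -0.34 0.187 0 0 0 0; 50 -0.34 0.187 0 0 0 0"
}}

```text
time: 3.52
tool_pos: [0.4266, -0.2306, 0.2001]
tool_rot: [-0.001, 0.775, 0.631, 0.0]
contact_force: [-0.6, 0.3, 0.7]
gripper_width: 0.5
grasp_force: 0.0
```

Run:
```python
from h import *
f=grab_frame('wrist');save(f,'pics/w1.png');P=cloud(f)
print("axis",-f["world_from_camera"][:3,2].round(3),f["world_from_camera"][:3,3].round(3))
print([(np.round(a["at"],4),a["p"]) for a in place_of("wrist","key")])
c=cut_out('wrist','key')
for a in c[:1]:
    q=P[a["pixels"]];print(a["p"],len(q))
    for lo,hi in((.017,.027),(.047,.057)):
        k=q[(q[:,2]>lo)&(q[:,2]<hi)]
        print(len(k),np.median(k,0).round(4),cv2.minAreaRect((k[:,:2]*1000).astype(np.float32)))
go(.4275,-.281,.12,-12)
```

```text
axis [-0.062 -0.294 -0.954] [ 0.442 -0.155  0.369]
[(array([ 0.4265, -0.2766,  0.0032]), 0.65)]
0.62 1670
1178 [ 0.4289 -0.2717  0.0226] ((428.1202697753906, -279.5256042480469), (55.19966125488281, 31.670482635498047), 78.09539794921875)
283 [ 0.4279 -0.2786  0.0523] ((428.002197265625, -279.7664794921875), (22.717195510864258, 11.68234920501709), 78.54473114013672)
go [-0.1    0.022  0.161] [ 0.    -0.     0.005] pos [ 0.4267 -0.2296  0.2005] yaw -11.6 t 3.67 F [-1.  -0.1  0.5] w 0.502 j [-0.65 -0.29  1.94  0.    1.5  -0.45]
```

View pics/w1.png

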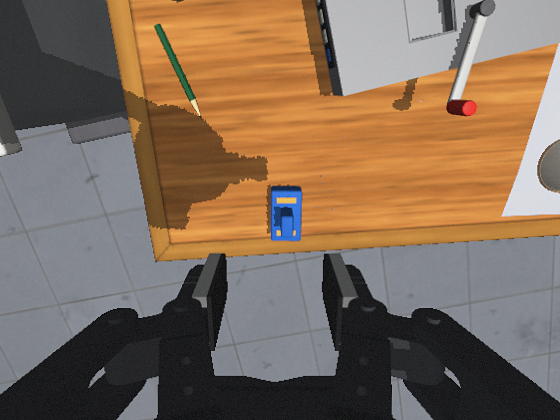

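The wrist picture shows the key at (287,213) between the fingers' lines, the open red knob at (462,107) and the pocket at (430,18). Descend on the fin.

>>> {"method": "jog_arm", "body": {
  "motion": "50 -0.098 0.023 0.1 0 0 0.003; 50 -0.098 0.023 0.22 0 0 0.003; 50 -0.098 0.023 0.3 0 0 0.003; 50 -0.098 0.023 0.345 0 0 0.003; 50 -0.098 0.023 0.345 0 0 0.003"
}}

```text
time: 4.3
tool_pos: [0.4268, -0.2789, 0.026]
tool_rot: [-0.002, 0.776, 0.63, -0.0]
contact_force: [-0.3, -0.1, 0.4]
gripper_width: 0.501
grasp_force: 0.0
```

Run:
```python
from h import *
go(.428,-.2797,.028,-11.8)
```

```text
go [-0.001  0.003 -0.004] [-0.002 -0.001 -0.   ] pos [ 0.4268 -0.2789  0.026 ] yaw -11.8 t 4.3 F [-0.3 -0.1  0.4] w 0.501 j [-0.72 -0.03  2.02  0.    1.16 -0.52]
```

>>> {"method": "jog_arm", "body": {
  "motion": "0 0 0.002 -0.002 0 0 0; 0 0 0.002 -0.002 0 0 0; 0 0 0.002 -0.002 0 0 0; 0 0 0.002 -0.002 0 0 0; 0 0 0.002 -0.002 0 0 0"
}}

```text
time: 4.92
tool_pos: [0.4291, -0.2815, 0.029]
tool_rot: [0.0, 0.777, 0.63, 0.0]
contact_force: [0.3, -0.8, -0.1]
gripper_width: 0.002
grasp_force: 0.0
```

Run:
```python
from h import *
go(.56,-.19,.2,2)
print(state()["grasp_force"])
```

```text
go [ 0.233  0.218 -0.342] [ 0.     0.    -0.162] pos [ 0.4291 -0.2815  0.029 ] yaw -11.9 t 4.92 F [ 0.3 -0.8 -0.1] w 0.002 j [-0.73 -0.03  2.01  0.    1.16 -0.52]
0.0
```

Run:
```python
from h import *
f=grab_frame('wrist');save(f,'pics/w2.png');P=cloud(f)
c=cut_out('wrist','key');print([a["p"] for a in c])
for a in c[:1]:
    q=P[a["pixels"]]
    for lo,hi in((.017,.027),(.047,.057)):
        k=q[(q[:,2]>lo)&(q[:,2]<hi)]
        if len(k)>5:print(len(k),np.median(k,0).round(4),cv2.minAreaRect((k[:,:2]*1000).astype(np.float32)))
print(state()["joint_pos"],state()["tool_rot"])
```

```text
[0.64]
3477 [ 0.4317 -0.2663  0.0224] ((429.13507080078125, -273.2379455566406), (43.523216247558594, 32.06421661376953), 77.93671417236328)
343 [ 0.4297 -0.2702  0.0518] ((429.693359375, -271.08941650390625), (5.666651248931885, 11.663443565368652), 75.8633041381836)
[-7.25731983e-01 -3.29880555e-02  2.01191949e+00  1.60034451e-05
  1.16278723e+00 -5.17649257e-01] [-6.33598593e-05  7.76720855e-01  6.29844988e-01 -3.02194025e-06]
```

View pics/w2.png

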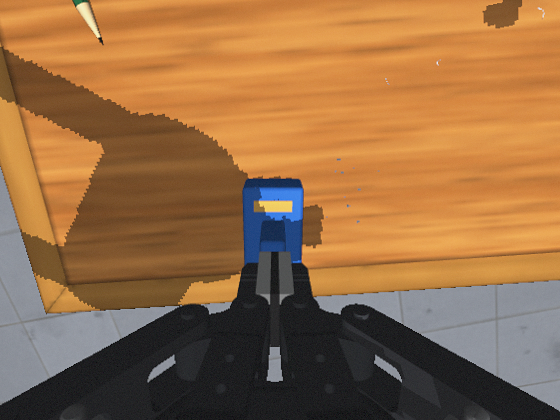

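Run:
```python
from h import *
f=grab_frame('wrist');P=cloud(f)
for v in (215,225,235,245,250,255,260,270,280,300,320): print(v,[P[v,u].round(3).tolist() for u in (252,264,275,287,297)])
K=f["intrinsics"];W=np.linalg.inv(f["world_from_camera"])
s=state();t=s["tool_pos"];r=rot(s)
for o in([0,0,0],[.011,0,0],[-.011,0,0],[.011,0,-.019],[.011,0,-.023]):
    c=W[:3,:3]@(t+r.apply(o))+W[:3,3];a=c[0]/-c[2];b=-c[1]/-c[2];g=1+f["k1"]*(a*a+b*b)
    print(o,(K[0,0]*a*g+K[0,2]).round(),(K[1,1]*b*g+K[1,2]).round())
fs=grab_frame('side');img=fs["color"][230:350,230:350];cv2.imwrite('pics/s2.png',cv2.resize(img[:,:,::-1],(600,600)))
```

```text
215 [[0.42, -0.265, 0.022], [0.426, -0.266, 0.022], [0.432, -0.267, 0.023], [0.438, -0.268, 0.022], [0.443, -0.27, 0.022]]
225 [[0.418, -0.27, 0.022], [0.426, -0.268, 0.03], [0.431, -0.269, 0.031], [0.437, -0.274, 0.022], [0.442, -0.275, 0.023]]
235 [[0.417, -0.276, 0.022], [0.426, -0.268, 0.045], [0.431, -0.269, 0.045], [0.436, -0.279, 0.022], [0.441, -0.281, 0.022]]
245 [[0.416, -0.281, 0.023], [0.426, -0.269, 0.053], [0.431, -0.271, 0.052], [0.434, -0.286, 0.022], [0.44, -0.286, 0.022]]
250 [[0.415, -0.284, 0.023], [0.426, -0.272, 0.053], [0.43, -0.273, 0.053], [0.434, -0.288, 0.023], [0.439, -0.289, 0.022]]
255 [[0.415, -0.287, 0.023], [0.426, -0.269, 0.063], [0.431, -0.27, 0.063], [0.436, -0.271, 0.063], [0.439, -0.293, 0.022]]
260 [[0.414, -0.29, 0.023], [0.426, -0.269, 0.067], [0.431, -0.27, 0.068], [0.436, -0.271, 0.068], [0.438, -0.295, 0.022]]
270 [[0.421, -0.272, 0.069], [0.427, -0.269, 0.076], [0.431, -0.27, 0.076], [0.435, -0.271, 0.076], [0.439, -0.276, 0.069]]
280 [[0.421, -0.272, 0.077], [0.427, -0.269, 0.084], [0.431, -0.27, 0.084], [0.435, -0.272, 0.082], [0.438, -0.276, 0.076]]
300 [[0.424, -0.266, 0.101], [0.428, -0.268, 0.099], [0.43, -0.273, 0.093], [0.435, -0.27, 0.098], [0.438, -0.269, 0.101]]
320 [[0.424, -0.268, 0.109], [0.428, -0.269, 0.109], [0.429, -0.281, 0.092], [0.435, -0.269, 0.109], [0.437, -0.27, 0.109]]
[0, 0, 0] 276.0 246.0
[0.011, 0, 0] 276.0 226.0
[-0.011, 0, 0] 276.0 265.0
[0.011, 0, -0.019] 276.0 241.0
[0.011, 0, -0.023] 276.0 245.0
```

View pics/s2.png

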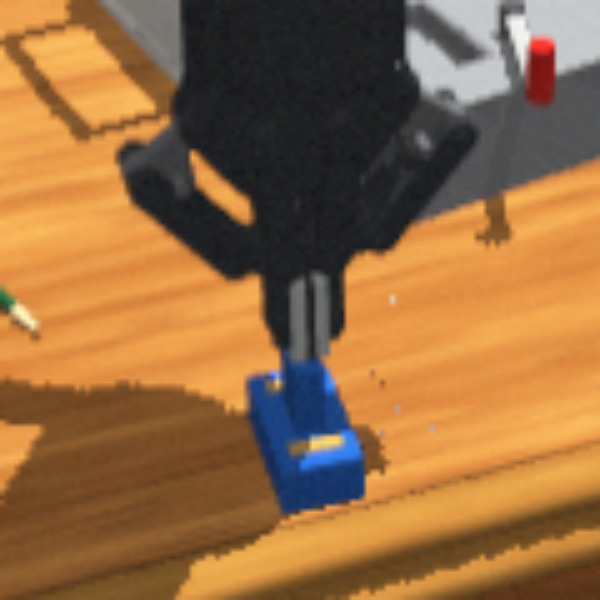

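The side crop shows the shut fingertips just above the top of the fin (crop (310,355)). The wrist depth agrees, putting the tips at z≈0.060 where the reported TCP is 0.029. The real tips therefore sit about 31 mm above the reported TCP, so I'll correct for that: open, go 32 mm lower and close again.

>>> {"method": "jog_arm", "body": {
  "motion": "50 0 -0.003 0 0 0 0; 50 0 -0.003 0 0 0 0; 50 0 -0.003 0.02 0 0 0; 50 0 -0.003 0.045 0 0 0; 50 0 -0.003 0.062 0 0 0"
}}

```text
time: 5.75
tool_pos: [0.4269, -0.2806, -0.0038]
tool_rot: [-0.001, 0.777, 0.63, -0.0]
contact_force: [0.1, 0.0, -0.1]
gripper_width: 0.503
grasp_force: 0.0
```

>>> {"method": "jog_arm", "body": {
  "motion": "0 0 0 0 0 0 0; 0 0 0 0 0 0 0; 0 0 0 0 0 0 0; 0 0 0 0 0 0 0; 0 0 0 0 0 0 0"
}}

```text
time: 6.38
tool_pos: [0.4277, -0.2812, -0.0021]
tool_rot: [0.0, 0.777, 0.63, 0.0]
contact_force: [0.4, 0.4, -1.1]
gripper_width: 0.13
grasp_force: 59.5
```

Run:
```python
from h import *
go(.56,-.19,.2,2)
print(state()["grasp_force"])
```

```text
go [ 0.233  0.221 -0.404] [ 0.     0.    -0.162] pos [ 0.4277 -0.2812 -0.0021] yaw -11.9 t 6.38 F [ 0.4  0.4 -1.1] w 0.13 j [-0.73  0.01  2.03  0.    1.1  -0.52]
59.50028836727142
```

>>> {"method": "jog_arm", "body": {
  "motion": "0 0 0 -0.1 0 0 0; 0 0.03 0.03 -0.22 0 0 -0.05; 0 0.13 0.13 -0.304 0 0 -0.12; 0 0.235 0.231 -0.304 0 0 -0.162; 0 0.235 0.231 -0.304 0 0 -0.162"
}}

```text
time: 7.0
tool_pos: [0.5674, -0.1885, 0.1513]
tool_rot: [0.001, 0.694, 0.72, 0.001]
contact_force: [0.3, -0.9, -0.8]
gripper_width: 0.128
grasp_force: 59.6
```

Run:
```python
from h import *
f=grab_frame('wrist');save(f,'pics/w3.png');P=cloud(f)
for n in("key_pocket","lever_knob","lever_pivot","unit"):print(n,[(np.round(a["at"],4).tolist(),round(float(a["p"]),2)) for a in place_of("wrist",n)[:1]])
m=(abs(P[:,:,2]-.039)<.004)&(np.hypot(P[:,:,0]-.575,P[:,:,1]+.11)<.04)
k=P[m];print(len(k),cv2.minAreaRect((k[:,:2]*1000).astype(np.float32)),k[:,:2].min(0),k[:,:2].max(0))
m=(abs(P[:,:,2]-.055)<.003);k=P[m];k=k[(abs(k[:,0]-.59)<.11)&(k[:,1]>-.19)&(k[:,1]<-.05)]
print("deck",len(k),k.min(0),k.max(0))
np.save('P3.npy',P)
go(.575,-.11,.1,2)
print(state()["grasp_force"])
```

```text
key_pocket [([0.5737, -0.107, 0.0377], 0.88)]
lever_knob []
lever_pivot [([0.6166, -0.1314, 0.0786], 0.65)]
unit []
4111 ((575.736328125, -107.68933868408203), (36.216331481933594, 60.74098205566406), 1.9785523414611816) [ 0.55679069 -0.13859433] [ 0.59468821 -0.07692754]
deck 41488 [ 0.49348082 -0.17023159  0.05203918] [ 0.69790399 -0.05002355  0.05799643]
go [0.16  0.027 0.099] [-0.001 -0.    -0.   ] pos [ 0.5642 -0.1902  0.1493] yaw 2.0 t 7.25 F [-0.5  0.4 -0.8] w 0.13 j [-0.45  0.02  1.74 -0.    1.38 -0.48]
59.580734968185425
```

View pics/w3.png

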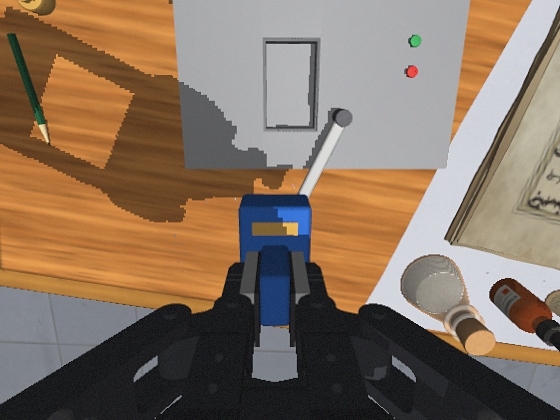

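The picture shows the key gripped squarely at (275,240), the pocket at (291,84), and the lever from its pivot at (340,117) out to below the key. I'll measure the held key in this same cloud.

Run:
```python
from h import *
P=np.load('P3.npy');s=state()
m=np.zeros((420,560),bool);m[190:330,232:318]=1
q=P[m];k=q[(q[:,2]>.16)&(q[:,2]<.178)&(q[:,1]<-.15)]
print(len(k),np.median(k[:,2]));print(k.min(0),k.max(0),cv2.minAreaRect((k[:,:2]*1000).astype(np.float32)))
top=k[abs(k[:,2]-np.median(k[:,2]))<.003];print(top.min(0),top.max(0),cv2.minAreaRect((top[:,:2]*1000).astype(np.float32)))
# front edge row and side edges, fit
r=rot(s);L=r.inv().apply(top-s["tool_pos"]);print(L.min(0),L.max(0),np.percentile(L,[1,99],axis=0))
```

```text
3793 0.17599791185460495
[ 0.54990482 -0.18632966  0.16002257] [ 0.58255315 -0.15791839  0.1779788 ] ((566.20947265625, -171.92135620117188), (32.102813720703125, 27.602506637573242), 2.218794584274292)
[ 0.55022631 -0.18632966  0.17300566] [ 0.58255315 -0.15808052  0.1779788 ] ((566.2155151367188, -172.0784454345703), (32.102813720703125, 27.28807830810547), 2.218794584274292)
[ 0.00432384 -0.01344597 -0.0287147 ] [ 0.03164032  0.01868011 -0.02374895] [[ 0.00663284 -0.01299537 -0.02842989]
 [ 0.03134754  0.01822763 -0.02422923]]
```

>>> {"method": "jog_arm", "body": {
  "motion": "0 0.08 0.015 0 0 0 0; 0 0.16 0.028 0 0 0 0; 0 0.16 0.028 0.07 0 0 0; 0 0.16 0.028 0.145 0 0 0; 0 0.16 0.028 0.145 0 0 0"
}}

```text
time: 7.88
tool_pos: [0.5721, -0.1094, 0.0732]
tool_rot: [-0.004, 0.695, 0.719, -0.002]
contact_force: [-0.7, -0.1, -0.9]
gripper_width: 0.128
grasp_force: 59.6
```

Run:
```python
from h import *
f=grab_frame('wrist');P=cloud(f);cv2.imwrite('pics/w4.png',cv2.resize(f["color"][120:330,140:420,::-1],(784,588)))
go(.5764,-.1097,.07,2)
q=P[150:330,200:350].reshape(-1,3)
k=q[(q[:,2]>.085)&(q[:,2]<.108)&(q[:,1]<-.07)];z=np.median(k[:,2]);k=k[abs(k[:,2]-z)<.003];print(z,len(k),k.min(0),k.max(0),cv2.minAreaRect((k[:,:2]*1000).astype(np.float32)))
k=q[abs(q[:,2]-.039)<.004];print(len(k),k.min(0),k.max(0))
for i in range(3):
    grab_frame('wrist');s=state();print(np.round(s["tool_pos"],4),s["time"])
```

```text
go [0.    0.004 0.012] [-0.002 -0.001 -0.001] pos [ 0.5742 -0.11    0.0759] yaw 1.9 t 7.92 F [ 0.5 -0.7 -0.4] w 0.133 j [-0.32  0.07  1.81 -0.    1.26 -0.35]
0.09813046212452815 3272 [ 0.55521684 -0.1067009   0.09517496] [ 0.58751554 -0.07924709  0.10109163] ((571.3194580078125, -92.9432373046875), (32.13138198852539, 27.209224700927734), 0.5657907724380493)
1076 [ 0.55656137 -0.13391848  0.0375191 ] [ 0.59454213 -0.08087106  0.04287597]
[ 0.5758 -0.1104  0.0778] 7.975
[ 0.5768 -0.1106  0.079 ] 8.025
[ 0.5773 -0.1106  0.0796] 8.075
```

View pics/w4.png

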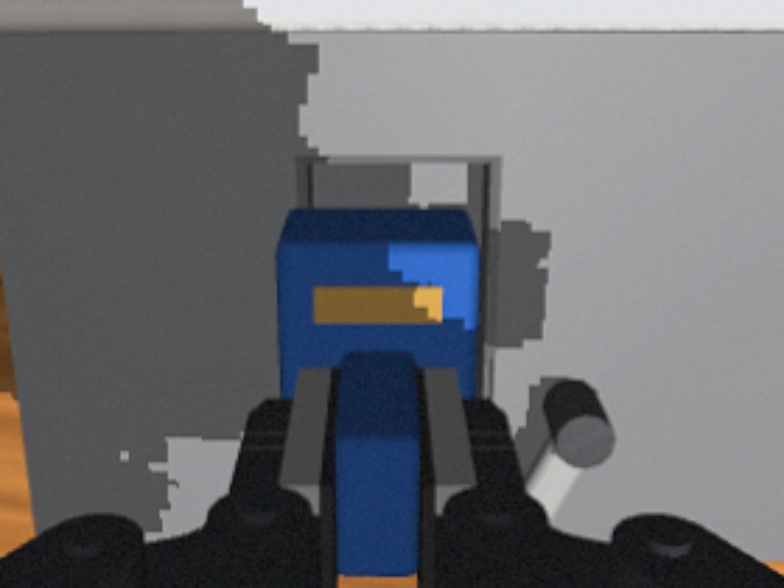

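The crop shows the key centred over the pocket mouth. The pocket's back edge is at (400,158), with walls at (303,190) and (492,260); the arm was still settling in that frame. Relative measurement gives a TCP target of (0.5765,-0.1096).

>>> {"method": "jog_arm", "body": {
  "motion": "0 0.002 -0.002 0 0 0 0; 0 0.002 -0.002 0.02 0 0 0; 0 0.002 -0.002 0.04 0 0 0; 0 0.002 -0.002 0.06 0 0 0; 0 0.002 -0.002 0.068 0 0 0"
}}

```text
time: 8.7
tool_pos: [0.5743, -0.1084, 0.0418]
tool_rot: [-0.001, 0.695, 0.719, -0.0]
contact_force: [0.2, 0.3, -1.4]
gripper_width: 0.13
grasp_force: 59.7
```

Run:
```python
from h import *
for i in range(4):
    grab_frame('wrist');s=state();print(np.round(s["tool_pos"],4),np.round(s["contact_force"],1))
go(.5765,-.1096,.036,2)
```

```text
[ 0.5742 -0.1084  0.0417] [-0.1 -0.1 -0.8]
[ 0.5744 -0.1084  0.0422] [ 0.4  0.2 -1.2]
[ 0.5748 -0.1086  0.0429] [-0.1  0.1 -0.8]
[ 0.5751 -0.1087  0.0433] [-0.5  0.9 -0.8]
go [-0.002  0.003  0.015] [-0. -0.  0.] pos [ 0.5751 -0.1087  0.0433] yaw 2.0 t 8.9 F [-0.5  0.9 -0.8] w 0.129 j [-0.31  0.11  1.83  0.    1.2  -0.35]
```

>>> {"method": "jog_arm", "body": {
  "motion": "0 -0.001 0.001 0.01 0 0 0; 0 -0.001 0.001 0.018 0 0 0; 0 -0.001 0.001 0.022 0 0 0; 0 -0.001 0.001 0.022 0 0 0; 0 -0.001 0.001 0.022 0 0 0"
}}

```text
time: 9.52
tool_pos: [0.5763, -0.1094, 0.0365]
tool_rot: [0.0, 0.695, 0.719, -0.0]
contact_force: [-10.2, 3.0, 18.7]
gripper_width: 0.131
grasp_force: 62.7
```

Run:
```python
from h import *
grab_frame('wrist')
go(.5765,-.1096,.036,2)
```

```text
go [-0.     0.     0.001] [-0.  0.  0.] pos [ 0.5763 -0.1094  0.0365] yaw 2.0 t 9.57 F [-10.3   2.7  19.9] w 0.126 j [-0.31  0.13  1.83 -0.    1.18 -0.35]
```

>>> {"method": "jog_arm", "body": {
  "motion": "30 0 0 -0.006 0 0 0; 30 0 0 -0.006 0 0 0; 30 0 0 -0.006 0 0 0; 30 0 0 -0.1 0 0 0; 30 0 0 -0.22 0 0 0"
}}

```text
time: 10.2
tool_pos: [0.5738, -0.1086, 0.1407]
tool_rot: [-0.003, 0.695, 0.719, -0.001]
contact_force: [0.8, -0.2, 0.5]
gripper_width: 0.3
grasp_force: 0.0
```

Run:
```python
from h import *
for i in range(4): grab_frame('wrist')
f=grab_frame('wrist');save(f,'pics/w5.png');P=cloud(f)
c=cut_out('wrist','key')
for a in c[:1]:
    q=P[a["pixels"]];print(a["p"],len(q))
    for lo,hi in((.056,.07),(.085,.1)):
        k=q[(q[:,2]>lo)&(q[:,2]<hi)]
        if len(k)>5:print(np.median(k,0).round(4),cv2.minAreaRect((k[:,:2]*1000).astype(np.float32)))
k=P[(abs(P[:,:,2]-.055)<.004)&(abs(P[:,:,0]-.53)<.015)&(abs(P[:,:,1]+.1)<.03)];print("deck",len(k),np.median(k[:,2]) if len(k) else 0)
for t in("lever_knob","lever_pivot"):
  for n in("wrist","scene","side"):
    if t=="lever_knob" and n!="wrist":grab_frame(n)
    print(t,n,[(np.round(a["at"],4).tolist(),round(float(a["p"]),2)) for a in place_of(n,t)[:1]])
go(.5765,-.1096,.14,2)
```

```text
0.86 3239
[ 0.5753 -0.1003  0.0615] ((575.8877563476562, -107.62893676757812), (32.00600051879883, 55.7000846862793), 1.889910340309143)
[ 0.576  -0.1065  0.0913] ((576.1544799804688, -107.3280258178711), (11.487752914428711, 21.349199295043945), 1.7995644807815552)
deck 3085 0.05556233056753118
lever_knob wrist [([0.5866, -0.1988, 0.081], 0.71)]
lever_knob scene [([0.5816, -0.1928, 0.0811], 0.51)]
lever_knob side [([0.5838, -0.1961, 0.083], 0.44)]
lever_pivot wrist []
lever_pivot scene [([0.6134, -0.1253, 0.0816], 0.67)]
lever_pivot side [([0.6131, -0.1273, 0.0829], 0.48)]
go [-0.001  0.002  0.003] [-0.001 -0.     0.   ] pos [ 0.5753 -0.1091  0.1417] yaw 2.0 t 10.9 F [-0.3 -0.5  0.2] w 0.301 j [-0.31  0.01  1.77 -0.    1.37 -0.35]
```

The key is home: its shoulder is at 61.5 mm with the deck at 55.5, and its yaw matches the pocket. Next is the knob. I'll turn the jaws along its path and straddle it.

>>> {"method": "jog_arm", "body": {
  "motion": "30 -0.09 0.008 -0.01 0 0 0.12; 30 -0.179 0.015 0 0 0 0.248; 30 -0.179 0.015 0 0 0 0.248; 30 -0.179 0.015 0.04 0 0 0.248; 30 -0.179 0.015 0.08 0 0 0.248"
}}

```text
time: 11.52
tool_pos: [0.5857, -0.1971, 0.1004]
tool_rot: [-0.001, 0.815, 0.579, -0.0]
contact_force: [-0.7, -0.2, -0.2]
gripper_width: 0.301
grasp_force: 0.0
```

Run:
```python
from h import *
for i in range(4): grab_frame('wrist')
f=grab_frame('wrist');cv2.imwrite('pics/w6.png',f["color"][:,:,::-1])
go(.5866,-.1985,.043,-19.3)
print([(np.round(a["at"],4).tolist(),round(float(a["p"]),2)) for a in place_of("wrist","lever_knob")[:1]])
P=cloud(f);c=f["color"].astype(int);m=(c[:,:,0]>110)&(c[:,:,1]<60)&(c[:,:,2]<60)&(P[:,:,2]>.06)&(P[:,:,2]<.1)
print(m.sum(),np.median(P[m],0).round(4),np.argwhere(m).mean(0),P[m].min(0),P[m].max(0))
```

```text
go [-0.001  0.002  0.118] [-0.    -0.     0.001] pos [ 0.5861 -0.1977  0.102 ] yaw -19.2 t 11.78 F [0.1 0.2 0. ] w 0.302 j [-0.45  0.12  1.72 -0.    1.3  -0.11]
[([0.5842, -0.1981, 0.0815], 0.91)]
282 [ 0.5834 -0.1958  0.0953] [239.38297872 271.81205674] [ 0.57797611 -0.20125187  0.06003559] [ 0.65864919 -0.09782532  0.09720544]
```

View pics/w6.png

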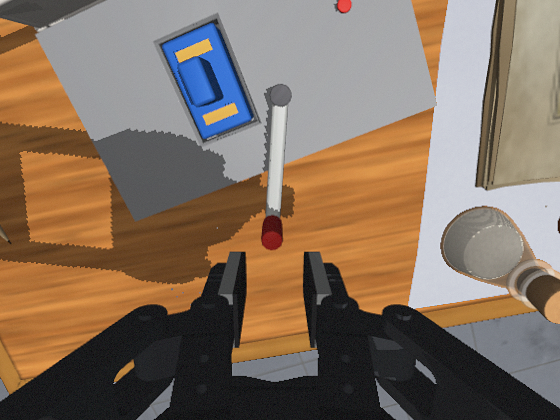

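The wrist view shows the key seated in the pocket at (207,80) and the knob at (272,233), between the jaw lines at 240 and 315. Descend.

>>> {"method": "jog_arm", "body": {
  "motion": "30 0 0.001 0.03 0 0 0; 30 0 0.001 0.07 0 0 0; 30 0 0.001 0.1 0 0 0; 30 0 0.001 0.118 0 0 0; 30 0 0.001 0.118 0 0 0"
}}

```text
time: 12.45
tool_pos: [0.5859, -0.1981, 0.0419]
tool_rot: [-0.001, 0.816, 0.578, -0.001]
contact_force: [-0.4, 0.7, 0.1]
gripper_width: 0.3
grasp_force: 0.0
```

```bash
cat >> h.py <<'E'
PIV=np.array([.6124,-.1274])
def arc(angs,rad=.075,yaw_off=None):
    "rows for lever angles (deg world direction pivot->knob)"
    s=state();r=rot(s);p=np.array(s["tool_pos"]);y0=np.degrees(np.arctan2(*r.as_matrix()[[1,0],1]))
    for a in angs:
        w=np.append(PIV+rad*np.array([np.cos(np.radians(a)),np.sin(np.radians(a))]),p[2])
        d=r.inv().apply(w-p)/.5;t=-np.radians(a-270-y0)/1.5
        print(a,d.round(3),round(t,3))
E
python3 - <<'E'
from h import *
for i in range(2): grab_frame('wrist')
arc([242,234,226,218,210]);go(.5866,-.1985,.043,-19.3)
E
```

```text
242 [ 0.003 -0.022 -0.   ] 0.101
234 [ 0.008 -0.042 -0.   ] 0.194
226 [ 0.015 -0.062 -0.   ] 0.287
218 [ 0.025 -0.08  -0.   ] 0.38
210 [ 0.038 -0.097 -0.   ] 0.473
go [ 0.    -0.001  0.001] [ 0.  0. -0.] pos [ 0.587  -0.1987  0.0437] yaw -19.3 t 12.55 F [-0.4  0.1 -0.1] w 0.298 j [-0.45  0.19  1.75  0.    1.2  -0.11]
```

>>> {"method": "jog_arm", "body": {
  "motion": "30 0.003 -0.022 0 0 0 0.101; 30 0.008 -0.042 0 0 0 0.194; 30 0.015 -0.062 0 0 0 0.287; 30 0.025 -0.08 0 0 0 0.38; 30 0.038 -0.097 0 0 0 0.473"
}}

```text
time: 13.18
tool_pos: [0.5478, -0.1649, 0.0446]
tool_rot: [0.001, 0.966, 0.257, 0.001]
contact_force: [0.4, -1.1, -0.5]
gripper_width: 0.3
grasp_force: 0.2
```

Run:
```python
from h import *
for i in range(3): grab_frame('wrist')
print([(np.round(a["at"],4).tolist(),round(float(a["p"]),2)) for a in place_of("wrist","lever_knob")[:1]])
arc([202,194,186,181,177]);go(.5866,-.1985,.043,-60)
```

```text
[([0.5517, -0.1689, 0.0817], 0.55)]
202 [ 0.001 -0.021 -0.   ] 0.095
194 [ 0.005 -0.042 -0.   ] 0.188
186 [ 0.012 -0.061 -0.   ] 0.281
181 [ 0.018 -0.073 -0.   ] 0.34
177 [ 0.024 -0.082 -0.   ] 0.386
go [0.033 0.097 0.002] [ 0.001 -0.001  0.002] pos [ 0.5478 -0.1648  0.0442] yaw -59.8 t 13.38 F [0.3 0.5 0.1] w 0.303 j [-0.42  0.08  1.87 -0.    1.19  0.62]
```

>>> {"method": "jog_arm", "body": {
  "motion": "30 0.001 -0.021 0 0 0 0.095; 30 0.005 -0.042 0 0 0 0.188; 30 0.012 -0.061 0 0 0 0.281; 30 0.018 -0.073 0 0 0 0.34; 30 0.022 -0.082 0 0 0 0.386"
}}

```text
time: 14.0
tool_pos: [0.5369, -0.1239, 0.0439]
tool_rot: [0.0, 1.0, -0.028, 0.001]
contact_force: [0.5, -0.2, -0.7]
gripper_width: 0.296
grasp_force: 0.2
```

Run:
```python
from h import *
for i in range(3): grab_frame('wrist')
print([(np.round(a["at"],4).tolist(),round(float(a["p"]),2)) for a in place_of("wrist","lever_knob")[:1]])
arc([177,175,173,171,169]);go(.5374,-.130,.043,-90)
```

```text
[([0.5388, -0.1322, 0.0809], 0.59)]
177 [ 0.002 -0.001  0.   ] -0.0
175 [ 0.002 -0.006 -0.   ] 0.023
173 [ 0.002 -0.011 -0.   ] 0.046
171 [ 0.003 -0.016 -0.   ] 0.07
169 [ 0.003 -0.022 -0.   ] 0.093
go [0.002 0.012 0.001] [ 0.    -0.    -0.035] pos [ 0.5365 -0.1238  0.0436] yaw -93.0 t 14.2 F [-0.1  0.7 -0.1] w 0.298 j [-0.36  0.03  1.92 -0.    1.19  1.26]
```

>>> {"method": "jog_arm", "body": {
  "motion": "30 0 -0.003 0 0 0 0; 30 0 -0.006 0 0 0 0; 30 0 -0.008 0 0 0 0; 30 0 -0.01 0 0 0 0; 30 0 -0.01 0 0 0 0"
}}

```text
time: 14.82
tool_pos: [0.5365, -0.1229, 0.0436]
tool_rot: [0.004, 1.0, -0.027, 0.0]
contact_force: [0.1, -14.0, -2.4]
gripper_width: 0.302
grasp_force: 7.3
```

Run:
```python
from h import *
for i in range(2): grab_frame('wrist')
f=grab_frame('wrist');P=cloud(f)
print([(np.round(a["at"],4).tolist(),round(float(a["p"]),2)) for a in place_of("wrist","lever_knob")[:1]])
go(.5374,-.130,.043,-93)
```

```text
[([0.5399, -0.1317, 0.0812], 0.75)]
go [0.002 0.014 0.001] [ 0.006 -0.001 -0.001] pos [ 0.5365 -0.1229  0.0436] yaw -93.1 t 15.03 F [ -1.  -13.9  -2.1] w 0.3 j [-0.36  0.03  1.92 -0.01  1.19  1.27]
```

The lever is at its stop, with 14 N of reaction. Back off and lift.

>>> {"method": "jog_arm", "body": {
  "motion": "30 0 0.02 0 0 0 0; 30 0 0.02 -0.02 0 0 0; 30 0 0.02 -0.1 0 0 0; 30 0 0.02 -0.2 0 0 0; 30 0 0.02 -0.2 0 0 -0.12"
}}

```text
time: 15.65
tool_pos: [0.5394, -0.1291, 0.1501]
tool_rot: [0.002, 0.998, 0.065, 0.005]
contact_force: [-0.4, -0.6, -0.4]
gripper_width: 0.301
grasp_force: 0.0
```

Run:
```python
from h import *
for i in range(3): grab_frame('wrist')
f=grab_frame('wrist');save(f,'pics/w7.png')
for n in("wrist","scene","side"):
    if n!="wrist":grab_frame(n)
    print(n,[(t,np.round(a["at"],4).tolist(),round(float(a["p"]),2)) for t in("lever_knob","hood_bar") for a in place_of(n,t)[:1]])
go(.4513,.0181,.144,2)
```

```text
wrist [('lever_knob', [0.5376, -0.1315, 0.0832], 0.57), ('hood_bar', [0.4506, 0.018, 0.0754], 0.92)]
scene [('lever_knob', [0.5377, -0.1276, 0.0838], 0.51), ('hood_bar', [0.4521, 0.0196, 0.08], 0.59)]
side [('lever_knob', [0.5392, -0.1306, 0.0836], 0.72), ('hood_bar', [0.4483, 0.0186, 0.0754], 0.69)]
go [-0.131 -0.312 -0.002] [-0.     0.    -0.987] pos [ 0.5357 -0.1284  0.1429] yaw -82.8 t 16.25 F [ 0.9  0.7 -0.4] w 0.304 j [-0.37 -0.08  1.85  0.    1.37  1.08]
```

View pics/w7.png

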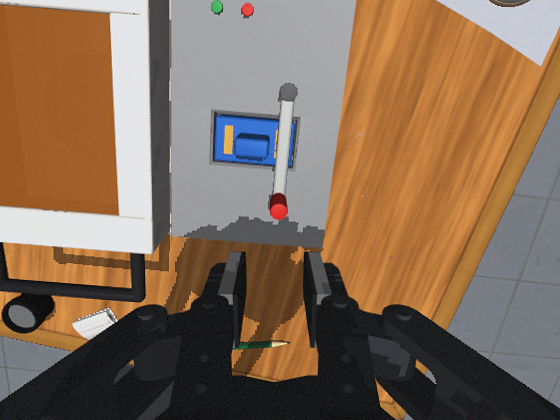

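The wrist view shows the lever lying over the key's shoulder: knob at (279,207), pivot at (288,92), key at (252,138). Its measured knob position equals the shut one. Now to the bar.

>>> {"method": "jog_arm", "body": {
  "motion": "30 -0.04 -0.09 0 0 0 -0.12; 30 -0.08 -0.18 0 0 0 -0.24; 30 -0.131 -0.312 0 0 0 -0.36; 30 -0.131 -0.312 0 0 0 -0.48; 30 -0.131 -0.312 0 0 0 -0.6"
}}

```text
time: 16.88
tool_pos: [0.4509, 0.0191, 0.1433]
tool_rot: [0.0, 0.87, 0.494, 0.0]
contact_force: [-0.1, -0.5, 0.4]
gripper_width: 0.298
grasp_force: 0.0
```

Run:
```python
from h import *
for i in range(3): grab_frame('wrist')
go(.4513,.0181,.12,2)
```

```text
go [-0.    -0.     0.047] [ 0.    -0.    -0.389] pos [0.4514 0.0182 0.1434] yaw -31.4 t 17.02 F [ 0.1 -0.8  0. ] w 0.299 j [-0.12 -0.34  2.07 -0.    1.41  0.42]
```

>>> {"method": "jog_arm", "body": {
  "motion": "30 0 0 0 0 0 -0.12; 30 0 0 0 0 0 -0.24; 30 0 0 0 0 0 -0.36; 30 0 0 0.02 0 0 -0.389; 30 0 0 0.047 0 0 -0.389"
}}

```text
time: 17.65
tool_pos: [0.4519, 0.0178, 0.1197]
tool_rot: [0.0, 0.695, 0.719, 0.0]
contact_force: [-0.6, -0.2, -0.2]
gripper_width: 0.301
grasp_force: 0.0
```

Run:
```python
from h import *
for i in range(4): grab_frame('wrist')
f=grab_frame('wrist');save(f,'pics/w8.png');P=cloud(f)
print([(np.round(a["at"],4).tolist(),round(float(a["p"]),2)) for a in place_of("wrist","hood_bar")[:1]])
c=f["color"].max(2);m=(c<70)&(abs(P[:,:,2]-.082)<.008)&(abs(P[:,:,0]-.451)<.02)
q=P[m];print(len(q),q.min(0),q.max(0),np.median(q,0))
if len(q)>50:
    a=np.polyfit(q[:,1],q[:,0],1);print(a, np.polyval(a,.018), np.percentile(q[:,2],95))
go(.4513,.0181,.04,2)
```

```text
[([0.4505, 0.0207, 0.0791], 0.63)]
3344 [ 0.44416602 -0.03727801  0.07973782] [0.47099342 0.07517068 0.08663321] [0.45183011 0.03056892 0.08403889]
[-0.01243251  0.45361829] 0.4533945061055336 0.08539529182199558
go [ 0.    -0.001  0.16 ] [0.    0.    0.002] pos [0.4517 0.018  0.1201] yaw 2.1 t 17.95 F [ 0.2 -0.2 -0.7] w 0.299 j [-0.13 -0.31  2.09 -0.    1.37 -0.16]
```

View pics/w8.png

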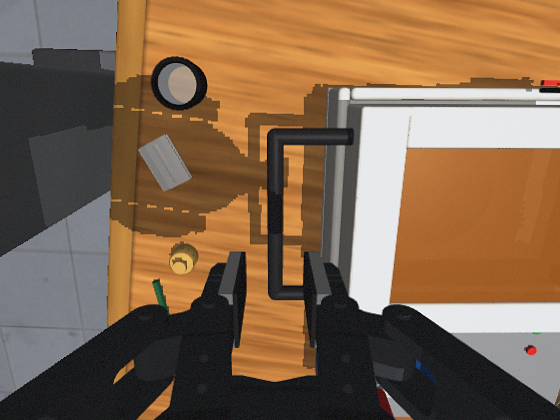

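The wrist view shows the bar at u≈275 from v=130 to 293, its top at z=0.085 by depth, centred between the jaws (u 240 and 312). Descend, then close.

>>> {"method": "jog_arm", "body": {
  "motion": "30 0 -0.001 0.05 0 0 0; 30 0 -0.001 0.1 0 0 0; 30 0 -0.001 0.14 0 0 0; 30 0 -0.001 0.161 0 0 0; 30 0 -0.001 0.161 0 0 0"
}}

```text
time: 18.58
tool_pos: [0.4506, 0.0181, 0.039]
tool_rot: [-0.0, 0.694, 0.72, -0.0]
contact_force: [-0.1, -1.1, -0.4]
gripper_width: 0.296
grasp_force: 0.0
```

>>> {"method": "jog_arm", "body": {
  "motion": "30 0 0 0 0 0 0; 0 0 0 0 0 0 0; 0 0 0 0 0 0 0; 0 0 0 0 0 0 0; 0 0 0 0 0 0 0"
}}

```text
time: 19.2
tool_pos: [0.4513, 0.0179, 0.0398]
tool_rot: [0.0, 0.694, 0.72, 0.0]
contact_force: [-1.6, -0.1, 3.5]
gripper_width: 0.093
grasp_force: 58.7
```

```bash
cat >> h.py <<'E'
H=np.array([.6661,.0255,.060]);ax=np.array([np.cos(np.radians(2)),np.sin(np.radians(2)),0])
def bar(phi,Rr=.216):
    a=np.radians(phi)+np.arctan2(20,215);return -Rr*np.cos(a)*ax+[0,0,Rr*np.sin(a)]
def hood(phis,phi0,p0):
    "rows to take bar from phi0 (TCP then p0) to phis; prints shift from present commanded"
    s=state();r=rot(s)
    for f in phis: print(f,(r.inv().apply(np.array(p0)+bar(f)-bar(phi0)-s["tool_pos"])/.5).round(3))
def phi(p,p0):
    "hood angle from TCP p, with p0 the TCP at shut"
    v=np.array(p)-p0+bar(0);return round(np.degrees(np.arctan2(v[2],-v@ax)-np.arctan2(20,215)),2),round(np.hypot(v[2],v@ax)*1000,1)
E
python3 - <<'E'
from h import *
for i in range(2): grab_frame('wrist')
s=state();print(s["grasp_force"]);go(.4513,.0181,.04,2)
hood([4,8,12,16,20],0,s["tool_pos"])
E
```

```text
58.69100868701935
go [ 0.    -0.    -0.001] [0.001 0.    0.002] pos [0.4513 0.018  0.0397] yaw 2.2 t 19.3 F [-1.2 -0.8  3.7] w 0.087 j [-0.13 -0.21  2.15 -0.    1.2  -0.16]
4 [-0.     0.004 -0.03 ]
8 [-0.     0.01  -0.059]
12 [-0.     0.018 -0.089]
16 [-0.     0.028 -0.117]
20 [-0.     0.04  -0.145]
```

>>> {"method": "jog_arm", "body": {
  "motion": "0 0 0.004 -0.03 0 0 0; 0 0 0.01 -0.059 0 0 0; 0 0 0.018 -0.089 0 0 0; 0 0 0.028 -0.117 0 0 0; 0 0 0.04 -0.145 0 0 0"
}}

```text
time: 19.92
tool_pos: [0.4697, 0.0187, 0.1121]
tool_rot: [-0.001, 0.694, 0.72, -0.002]
contact_force: [-3.2, -3.1, -3.5]
gripper_width: 0.083
grasp_force: 58.4
```

Run:
```python
from h import *
for i in range(4): grab_frame('side')
s=state();print(s["grasp_force"],phi(s["tool_pos"],[.4513,.018,.0397]));go(.4513,.0181,.04,2)
hood([24,28,32,36,40],0,[.4513,.018,.0397])
print([(np.round(a["at"],4).tolist(),round(float(a["p"]),2)) for a in place_of("side","hood_bar")[:1]])
```

```text
58.71034026145935 (np.float64(19.89), np.float64(217.2))
go [ 0.    -0.037  0.145] [-0.003  0.     0.002] pos [0.4698 0.0187 0.1122] yaw 2.2 t 20.12 F [-5.8 -2.9 -1.8] w 0.088 j [-0.12 -0.25  2.05 -0.    1.34 -0.16]
24 [-0.     0.016 -0.027]
28 [-0.     0.032 -0.052]
32 [-0.     0.049 -0.077]
36 [-0.     0.068 -0.1  ]
40 [-0.     0.089 -0.122]
[([0.4696, 0.0187, 0.1447], 0.84)]
```

>>> {"method": "jog_arm", "body": {
  "motion": "0 0 0.013 -0.027 0 0 0; 0 0 0.028 -0.052 0 0 0; 0 0 0.045 -0.077 0 0 0; 0 0 0.064 -0.1 0 0 0; 0 0 0.084 -0.122 0 0 0"
}}

```text
time: 20.8
tool_pos: [0.512, 0.0202, 0.1751]
tool_rot: [-0.001, 0.694, 0.72, -0.002]
contact_force: [-12.0, -3.0, 6.8]
gripper_width: 0.087
grasp_force: 58.9
```

Run:
```python
from h import *
for i in range(4): grab_frame('side')
s=state();print(s["grasp_force"],phi(s["tool_pos"],[.4513,.018,.0397]));go(.4513,.0181,.04,2)
hood([43,46,49,52,54],0,[.4513,.018,.0397])
```

```text
59.35762882232666 (np.float64(40.32), np.float64(219.1))
go [ 0.001 -0.124  0.273] [-0.     0.     0.002] pos [0.5131 0.0203 0.1763] yaw 2.2 t 21.0 F [-10.   -2.7   6.3] w 0.091 j [-0.11 -0.2   1.9  -0.    1.44 -0.14]
43 [-0.     0.019 -0.009]
46 [-0.     0.036 -0.024]
49 [-0.     0.054 -0.038]
52 [-0.     0.073 -0.05 ]
54 [-0.     0.086 -0.058]
```

Run:
```python
from h import *
rng=np.random.default_rng(0)
for n in("scene","side"):
    f=grab_frame(n);P=cloud(f);save(f,f'pics/{n}9.png');c=cut_out(n,"hood")
    if not c: print(n,"none");continue
    q=P[c[0]["pixels"]];q=q[(q[:,2]>.07)&(q[:,2]<.4)&(q[:,0]>.44)&(q[:,0]<.72)];print(n,c[0]["p"],len(q))
    for j in range(3):
        if len(q)<80:break
        best=None
        for i in range(400):
            a=q[rng.choice(len(q),3,False)];m=np.cross(a[1]-a[0],a[2]-a[0]);l=np.linalg.norm(m)
            if l<1e-6:continue
            k=abs((q-a[0])@(m/l))<.002
            if best is None or k.sum()>best.sum():best=k
        g=q[best];m=np.linalg.svd(g-g.mean(0))[2][2];m*=np.sign(m[2])
        print(len(g),m.round(3),"deg",np.degrees(np.arctan2(m@ax,m[2])).round(1),g.mean(0).round(3));q=q[~best]
```

```text
scene 0.63 2157
914 [ 0.035 -0.999  0.002] deg 15.5 [ 0.606 -0.047  0.135]
608 [-0.78  -0.033  0.625] deg -51.3 [0.544 0.007 0.178]
180 [ 0.089 -0.992  0.086] deg 32.0 [0.618 0.088 0.105]
side 0.88 1491
814 [-0.03   1.     0.005] deg 44.9 [ 0.607 -0.046  0.134]
380 [-0.772 -0.034  0.634] deg -50.6 [0.545 0.009 0.182]
99 [ 0.004 -0.998  0.07 ] deg -23.9 [ 0.583 -0.038  0.156]
```

View pics/scene9.png

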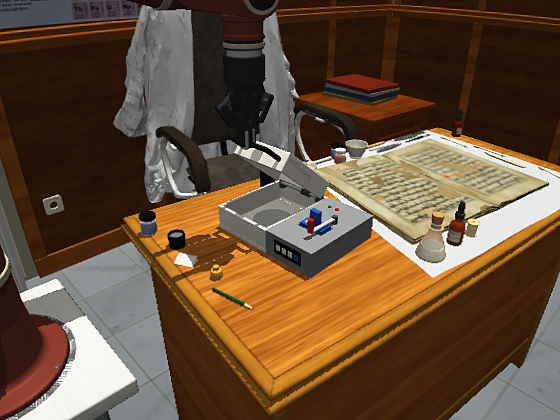

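The scene picture shows the hood partly open with the gripper holding the bar at about (265,150), and the lever shut over the key at (318,222). The front face gives the angle as about 39 degrees. A circle fitted to the measured positions agrees, so I'll use that.

```bash
cat >> h.py <<'E'
P0=np.array([.4513,.018,.0397]);C=P0+.2214*ax+np.array([0,0,-.0179])
def at(f):
    a=np.radians(f)+np.arctan2(17.9,221.4);return C-.2221*np.cos(a)*ax+[0,0,.2221*np.sin(a)]
def rows(fs):
    s=state();r=rot(s);p=np.array(s["tool_pos"]);v=p-C
    f0=np.degrees(np.arctan2(v[2],-v@ax)-np.arctan2(17.9,221.4));print("phi",f0.round(2),"r",np.hypot(v[2],v@ax).round(4),"F",np.round(s["contact_force"],1),"grip",s["gripper_width"],s["grasp_force"],"t",s["time"],p.round(4))
    for f in fs: print(f,(r.inv().apply(at(f)-at(f0))/.5).round(4))
rng=np.random.default_rng(0)
def face():
    for n in("scene","side"):
        f=grab_frame(n);P=cloud(f);c=cut_out(n,"hood")
        if not c: print(n,"none");continue
        q=P[c[0]["pixels"]];q=q[(q[:,2]>.07)&(q[:,2]<.4)&(q[:,0]>.44)&(q[:,0]<.72)]
        best=np.zeros(len(q),bool);rg=np.random.default_rng(0)
        for i in range(1500):
            a=q[rg.choice(len(q),3,False)];m=np.cross(a[1]-a[0],a[2]-a[0]);l=np.linalg.norm(m)
            if l<1e-6 or abs(m[1])/l>.2:continue
            k=abs((q-a[0])@(m/l))<.002
            if k.sum()>best.sum():best=k
        g=q[best];m=np.linalg.svd(g-g.mean(0))[2][2];m*=np.sign(m[2])
        print(n,len(q),len(g),m.round(3),"hood deg",np.degrees(np.arctan2(m[2],-m@ax)).round(1),g.mean(0).round(3))
E
python3 -c "
from h import *
rows([42.5,46,49,52,54])"
```

```text
phi 39.35 r 0.2221 F [-9.2 -2.7  7.2] grip 0.09279143626753952 59.34482038021088 t 21.2 [0.5128 0.0203 0.176 ]
42.5 [-0.0001  0.0174 -0.0171]
46 [-0.0001  0.0378 -0.035 ]
49 [-0.0002  0.0562 -0.0493]
52 [-0.0003  0.0752 -0.0626]
54 [-0.0003  0.0883 -0.0709]
```

>>> {"method": "jog_arm", "body": {
  "motion": "0 0 0.017 -0.017 0 0 0; 0 0 0.037 -0.035 0 0 0; 0 0 0.055 -0.049 0 0 0; 0 0 0.073 -0.062 0 0 0; 0 0 0.086 -0.07 0 0 0"
}}

```text
time: 21.82
tool_pos: [0.5568, 0.0219, 0.2113]
tool_rot: [0.001, 0.694, 0.72, 0.0]
contact_force: [-6.2, -2.3, 5.7]
gripper_width: 0.085
grasp_force: 59.0
```

```bash
python3 -c "
from h import *
for i in range(3): grab_frame('side')
face()
rows([56,58,60,62,64])"
```

```text
scene none
side 1901 386 [-0.59  -0.03   0.807] hood deg 53.8 [0.578 0.007 0.207]
phi 53.89 r 0.2221 F [-5.1 -2.8  6. ] grip 0.08375383596534863 59.48230504989624 t 22.175 [0.5566 0.0219 0.2112]
56 [-0.      0.0141 -0.0082]
58 [-0.0001  0.0278 -0.0156]
60 [-0.0001  0.0417 -0.0225]
62 [-0.0002  0.0558 -0.0288]
64 [-0.0002  0.0701 -0.0347]
```

>>> {"method": "jog_arm", "body": {
  "motion": "0 0 0.014 -0.008 0 0 0; 0 0 0.028 -0.0155 0 0 0; 0 0 0.0415 -0.0225 0 0 0; 0 0 0.0555 -0.029 0 0 0; 0 0 0.07 -0.0345 0 0 0"
}}

```text
time: 22.8
tool_pos: [0.5925, 0.0232, 0.2291]
tool_rot: [0.002, 0.694, 0.72, 0.001]
contact_force: [-3.9, -2.4, 6.8]
gripper_width: 0.082
grasp_force: 58.7
```

```bash
python3 -c "
from h import *
for i in range(3): grab_frame('side')
face()
rows([62,60,57,54.5,52.5])"
```

```text
scene 3888 1053 [0.905 0.032 0.425] hood deg 154.9 [0.665 0.039 0.141]
side 2218 292 [0.905 0.039 0.423] hood deg 155.0 [0.629 0.01  0.177]
phi 64.27 r 0.2222 F [-3.8 -2.2  6.8] grip 0.08697715217849587 59.67074275016785 t 23.15 [0.5926 0.0233 0.2291]
62 [ 0.0001 -0.0164  0.0066]
60 [ 0.0001 -0.0305  0.0129]
57 [ 0.0002 -0.0513  0.0233]
54.5 [ 0.0002 -0.0682  0.0328]
52.5 [ 0.0003 -0.0814  0.0409]
```

>>> {"method": "jog_arm", "body": {
  "motion": "0 0 -0.0165 0.0065 0 0 0; 0 0 -0.0305 0.013 0 0 0; 0 0 -0.0515 0.0235 0 0 0; 0 0 -0.068 0.033 0 0 0; 0 0 -0.0815 0.041 0 0 0"
}}

```text
time: 23.78
tool_pos: [0.5529, 0.0218, 0.2096]
tool_rot: [0.003, 0.694, 0.72, 0.003]
contact_force: [-2.6, -2.0, 7.3]
gripper_width: 0.087
grasp_force: 59.8
```

>>> {"method": "jog_arm", "body": {
  "motion": "0 0 0 0 0 0 0; 0 0 0 0 0 0 0; 0 0 0 0 0 0 0; 0 0 0 0 0 0 0; 0 0 0 0 0 0 0"
}}

```text
time: 24.4
tool_pos: [0.5517, 0.0217, 0.2085]
tool_rot: [0.002, 0.694, 0.72, 0.001]
contact_force: [-4.8, -1.9, 7.4]
gripper_width: 0.082
grasp_force: 60.8
```

```bash
python3 -c "
from h import *
face()
rows([52.5])
f=grab_frame('side');print([np.round(a['at'],4).tolist() for t in('lever_knob','key','flask','weight','loupe','jar') for a in place_of('side',t)[:1]])
cv2.imwrite('pics/s10.png',cv2.resize(f['color'][160:310,170:370,::-1],(800,600)))"
```

```text
scene 3200 752 [-0.61  -0.025  0.792] hood deg 52.4 [0.575 0.014 0.204]
side 1800 392 [-0.615 -0.03   0.788] hood deg 52.0 [0.574 0.007 0.204]
phi 52.45 r 0.2224 F [-5.1 -2.4  7.3] grip 0.08483026405839399 60.75214505195618 t 24.6 [0.5517 0.0217 0.2085]
52.5 [-0.      0.0004 -0.0002]
[[0.5394, -0.129, 0.0817], [0.5789, -0.1073, 0.0406], [0.7334, -0.2846, 0.0007], [0.3742, -0.0488, -0.0028], [0.3765, 0.0976, -0.0029], [0.3601, 0.1841, 0.0007]]
```

View pics/s10.png

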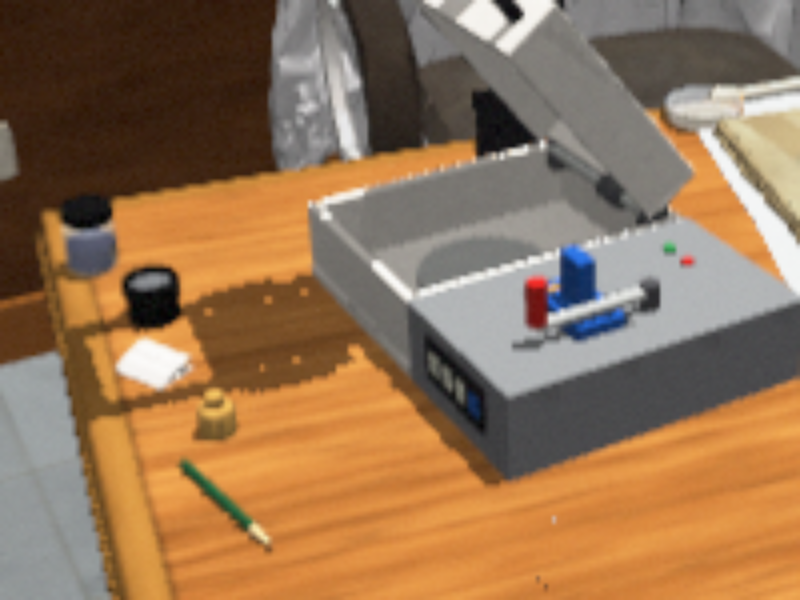

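The crop shows the hood held open at about (570,120), and the key seated under the shut lever with the knob at (536,300). The weight (215,415), loupe and jar are untouched, and the network's position for the flask has not changed. The hood reads about 52.4° and still, which is 7.6° below balance. Handing in.

```bash
python3 -c "
from plant import job_done
print(job_done())"
```

```text
the job is handed in; nothing more can be done
None
```

I handed the job in at about 25 s: the key is seated, the lever is shut over it, and the hood was raised to about 64° and is now held still at about 52.4°, 7.6° below balance; the bystanders were not touched.

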